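Refill the tube bird feeder with seed plugs

ROBOT

A 6-joint arm with a two-finger parallel gripper is mounted at the origin on the work surface. World frame = base frame: x ahead of the robot, y to its left, z up, the work surface at z = 0. Lengths are in m, angles in rad, forces in N, time in s.
With the tool pointing down it reaches from about 0.35 to 0.975 m from the base axis. Payload 4.9 kg.
Tool frame: the origin (TCP) lies on the centre line of the jaws, within the pads' length; the fingertips stand 8 mm ahead of it and the grasp point (between the pads) lies 11 mm behind it; z points along the fingers, y is the direction in which the jaws open and shut (so a half turn about z gives the same grasp; the last joint's range is limited). The gripper opens to 85 mm and grips with 20 to 120 N. Pads are 22 mm wide; open, the fingers measure 114 mm over their backs; the gripper's body (76 mm by 85 mm) begins 54 mm behind the grasp point. The pads swing forward as they close: fully open they stand 13 mm farther back than shut.
Start: joints at [1.231, 0.053, 1.613, -0, 1.476, -0.119], TCP at [0.137, 0.61, 0.239] pointing down, gripper open.
Joint ranges: [-3.01, 3.01], [-1.01, 2.22], [0.06, 2.58], [-1.02, 4.17], [0.09, 2.62], [-3.14, 3.14]. Speed limits (rad/s): [2.57, 2.57, 3.14, 3.14, 3.14, 3.14].

INTERFACE

Orientations are given as a rotation vector (axis times angle).
In Python, from station import get_obs, get_image, calibration, finish_job gives the robot as it stands. The module is installed in compiled form; this text tells all that it offers.
- The arm moves only by the shell command python3 -m jog 'ROWS' [FORCE]. ROWS is JSON, a list of rows, each a list of 7 numbers: the shift along the tool's x, y, z in cm, then the turn, a rotation vector about the tool's x, y, z in rad, then the closure in counts, from 0 (fully open) to 255 (shut). In form: [[dx, dy, dz, ax, ay, az, jaw], ...]. A call has 1 to 8 rows; each row is the pose to reach, as a shift and turn from the pose measured when the call began, along the tool's axes at that moment; what a row does not reach only later rows make up. A row lasts 1/12 s, in which the tool goes at most 41.7 mm and 7.16 degrees, less where a joint would pass 70% of its speed; a pose out of reach is approached as far as the arm can. A call with a gripper value outside its range is refused whole. The fingers move at their own pace and stop on an object; FORCE is the grip in N (left out, the last holds). Time passes only in rows, so rows that repeat a pose let the fingers close. It gives the time, the measured TCP pose, the force and the opening at its end, in the units of the state.
- get_obs(): the state, without advancing time (a new reading comes with each control period).
- get_image(name): name is "scene" or "top"; returns the picture (480x640x3 uint8, red, green, blue); there is no depth.
- calibration(name): a dict with "vfov" (degrees; the focal length in pixels is half the picture's height over the tangent of half this angle, whatever the lens; pixels are square), "cx", "cy" (the principal point, pixels), "dist_coeffs" ([k1, k2, p1, p2, k3] as OpenCV has them; the pictures are not rectified), "R" (3x3) and "t" (3): a world point X has camera coordinates R X + t. Camera axes: x right, y down, z forward; pixel columns grow to the right and rows downward; lengths in m; the calibration is good to about 2 mm. A picture is of the moment at which its call begins. calibration takes no time and is no camera call.
- finish_job(): hands the job in, once; it reports no verdict.
The state is a dict: "t": time; "q": joint angles; "dq": joint speeds; "effort": joint torques, N m; "tool_pos": TCP position; "tool_rot": TCP orientation; "contact_force": force on the tool from outside, world axes, zero at the start; "wrist_torque": the same for the moment, N m; "opening": finger opening in m.
Only numpy, scipy, OpenCV 4.12 (cv2) and the standard library are available. Lean on these libraries where they do the work, as an engineer would, in place of code of your own. Each camera call takes 0.05 s, during which the arm holds its last target. There are 200 camera calls.

TASK

Refill the bird feeder: swing its lid up and back until it rests open by itself, drop the two pressed-seed plugs down the wire tube one on top of the other, on the stump that is still in it, then shut the lid. The fat roll is for another feeder; leave it and the other things on the table where they stand.

Things in the scene. Friction and masses are not known exactly. Their poses are not given: they have to be found in the camera images.
- feeder: Bird feeder, fixed: pine foot 170 mm across with a zinc saucer (rim 30 mm high), on it an upright tube of ten wires, 54 mm wide inside, with a collar 70 mm across round its mouth. Two perches reach 82 mm along y, 45 mm up. Origin: on the tube's axis at table height; z up; the lid's hinge is on its +x side, the lid's handle on its -x side, towards the robot.
- feeder_floor (a point): Centre of the tube's floor inside, 17 mm above the table; the stump stands on it. Axes as feeder.
- feeder_mouth (a point): Centre of the tube's mouth, 188 mm above the table, the top edge of the collar (about 64 mm wide inside; the wires, 54 mm apart inside, begin 7 mm below it). Axes as feeder.
- lid (a joint): Feeder's hinged lid (0.2 kg, metal cap 88 mm across, 13 mm high): 0 rad is shut (level, 4 mm above the mouth); it grows as the lid swings up and back to the feeder's +x, to a stop at 2.2 rad. Hinge nearly free: past its balance point, about upright (1.5 rad), it falls back to the stop and rests there; before it, it falls shut.
- lid_hinge (a point): Middle of the hinge pin, on the feeder's +x side, 46 mm from the tube's axis and 192 mm above the table; the pin runs along y.
- lid_grip (a point): Middle of the lid's handle: a wooden grip 11 mm thick, 58 mm long, parallel to the hinge pin and 135 mm from it, on a wire bow level with the cap's underside. Shut, it is 89 mm from the tube's axis, 192 mm above the table, with a 40 mm gap to the cap. Pinched across from above, it turns between the fingers as the lid swings.
- plug_a: One of the two seed plugs to load, alike: a hard brown cylinder of pressed seed, 46 mm across, 66 mm long, about 0.11 kg, standing upright on the table. Origin: centre of its underside; z along it, up.
- plug_b: The other seed plug, the same as plug_a.
- stump: What is left of the last plug: a disc of pressed seed, 46 mm across, 30 mm high, lying on the tube's floor; its top is 47 mm above the table. A plug resting on it has its underside there, the next one 66 mm higher (top 179 mm above the table). Origin: centre of its underside.
- fat_roll: Bystander: fatter cylinder of the same pressed seed, 66 mm across and 88 mm high, standing; too wide for the tube. Origin: centre of its underside.
- clay_pot: Bystander: small terracotta pot, 70 mm across at the rim, 66 mm high. Origin: centre of its underside.
- seed_jar: Bystander: amber glass jar with a white lid, 62 mm across, 85 mm high. Origin: centre of its underside.
- cut_bottle: Bystander: cut-off clear bottle used as a cup, 84 mm across, 90 mm high. Origin: centre of its underside.
- dish: Bystander: thin metal dish, 130 mm across, 28 mm high. Origin: centre of its underside.
Things that resemble listed ones, but are neither listed nor needed, are in the scene too. What is shaped like the plug_a but blue or green is not meant.

How it is judged:
By the outcome, as a careful person would: the job done as asked, in the order asked, and still so for the second after the job is handed in, with the robot touching nothing.
It also fails if it takes over 72 s, if anything falls off the work surface, if the arm or the gripper's body presses on something with over 40 N, if the wrist force passes 120 N, or if a joint passes its speed limit or range.

## Working session

There is one attempt and no reset: what is moved stays moved. The work goes in short steps, Python scripts to look and compute and a shell command to move; the robot and the scene stay as the last step left them, time stands still between calls to the robot, and variables do not carry over. Pictures are saved under pics/ and viewed, about 8 in all and at most 12, crops included, and the job is handed in when it is done.

```bash
mkdir -p pics
python3 - <<'E'
from station import *
import cv2,json
for n in("scene","top"):
    cv2.imwrite(f"pics/{n}0.png",get_image(n)[:,:,::-1])
    c=calibration(n);print(n,{k:(v.tolist() if hasattr(v,'tolist') else v) for k,v in c.items()})
o=get_obs();print(o)
E
```

```text
scene {'vfov': 51.238284255995616, 'cx': 327.0225471563804, 'cy': 246.30991297077276, 'dist_coeffs': [0.04601706519532728, 0.0, 0.0, 0.0, 0.0], 'R': [[-0.8538872763137024, 0.5203701139774796, -0.009563672340251588], [0.32448626517832097, 0.5179102464036529, -0.7915034051605412], [-0.40692159325869065, -0.6789579671446329, -0.6110899244715433]], 't': [0.4995659553877021, -0.0007859814734960652, 1.3145232140144578]}
top {'vfov': 56.08749663351169, 'cx': 314.7333160752308, 'cy': 235.29780064719264, 'dist_coeffs': [-0.04097854761097214, 0.0, 0.0, 0.0, 0.0], 'R': [[-0.014922190658234377, -0.9997915772114342, -0.013933067251392692], [-0.9818851917997924, 0.017284466713535347, -0.18868682342631607], [0.18888832242953618, 0.010865051656629026, -0.9819384666577914]], 't': [-0.06109286042596437, 0.5513699121033311, 1.2965203516145423]}
{'t': 0.1, 'q': array([ 1.23097641e+00,  5.32970669e-02,  1.61417663e+00, -3.15452850e-05,
        1.47596672e+00, -1.19005892e-01]), 'dq': array([-0.00156239, -0.00223493, -0.00294392, -0.00097474,  0.00250225,
       -0.00171749]), 'effort': array([ 7.31788550e-04, -3.94907713e+01, -3.71361601e+01, -1.10490762e-04,
        4.01337224e-03, -5.76088723e-07]), 'tool_pos': array([0.13671719, 0.60930065, 0.23817016]), 'tool_rot': array([-3.46101833e-01, -3.12207655e+00,  2.83728329e-03]), 'contact_force': array([ 0.37268767, -0.01951069, -0.31227932]), 'wrist_torque': array([-0.0278807 , -0.02002168,  0.02039262]), 'opening': 0.08542544531225818}
```

View pics/scene0.png

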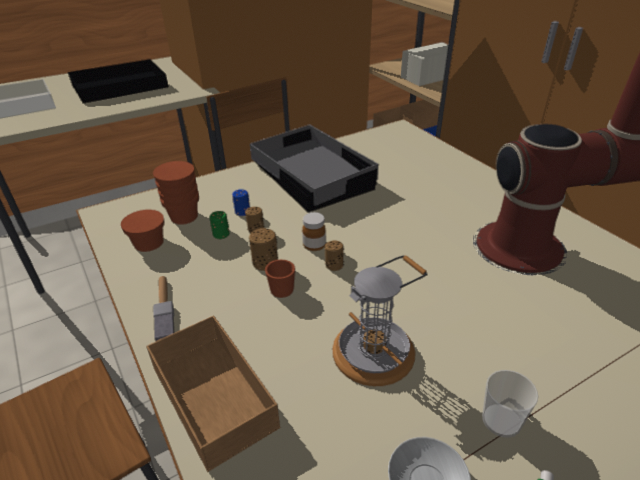

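View pics/top0.png

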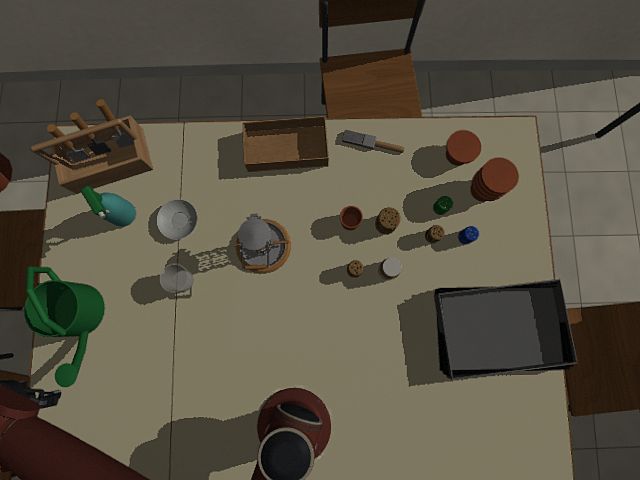

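Scene view: brown cylinders at (255,218), (334,255), with a fatter one at (263,249); the blue (241,202) and green (219,224) look-alikes are excluded. Feeder is at (376,320) with its handle at (414,265).
Top view: possible plugs are brown (355,268), brown (436,233), fat roll (388,220), green (443,204) and blue (470,234). I choose the two thin brown ones. The feeder is at (258,243).

```bash
cat > h.py <<'E'
import cv2,numpy as np
from station import *
def cast(n,uv,z):
    c=calibration(n);f=240/np.tan(np.radians(c['vfov'])/2)
    K=np.array([[f,0,c['cx']],[0,f,c['cy']],[0,0,1]]);R=np.array(c['R']);t=np.array(c['t'])
    p=cv2.undistortPoints(np.array([[uv]],float),K,np.array(c['dist_coeffs']))[0,0]
    d=R.T@np.array([p[0],p[1],1]);C=-R.T@t
    return C+d*(z-C[2])/d[2]
def proj(n,X):
    c=calibration(n);f=240/np.tan(np.radians(c['vfov'])/2)
    K=np.array([[f,0,c['cx']],[0,f,c['cy']],[0,0,1]])
    return cv2.projectPoints(np.array(X,float).reshape(-1,1,3),cv2.Rodrigues(np.array(c['R']))[0],np.array(c['t']),K,np.array(c['dist_coeffs']))[0][:,0]
E
python3 - <<'E'
from h import *
t=cv2.imread('pics/top0.png');s=cv2.imread('pics/scene0.png')
a=cv2.resize(t[190:290,220:310],None,fx=4,fy=4,interpolation=2)  #360x400
b=cv2.resize(t[190:290,335:485],None,fx=2.6,fy=2.6,interpolation=2)
c=cv2.resize(s[240:390,320:440],None,fx=2.6,fy=2.6,interpolation=2)
H=np.zeros((400,790,3),np.uint8);H[:400,:360]=a;H[:260,370:760]=b
d=cv2.resize(s[200:275,205:350],None,fx=1.8,fy=1.8);H[262:262+d.shape[0],370:370+d.shape[1]]=d
cv2.imwrite('pics/c1.png',H);cv2.imwrite('pics/c2.png',c)
hsv=cv2.cvtColor(t,cv2.COLOR_BGR2HSV)
for n,(u,v) in dict(A=(355,268),B=(436,233),fat=(388,220)).items():
    print(n,cast('top',(u,v),.066 if n!='fat' else .088))
m=cv2.inRange(hsv,(5,110,60),(25,255,255))
cn,l,st,ce=cv2.connectedComponentsWithStats(m)
for i in range(1,cn):
    if st[i,4]>30 and 220<ce[i][0]<480 and 180<ce[i][1]<300: print(st[i],ce[i])
E
```

```text
A [ 0.44836439 -0.18627638  0.066     ]
B [ 0.54823055 -0.42949509  0.066     ]
fat [ 0.58521676 -0.28561154  0.088     ]
[340 206  23  22 117] [349.71794872 216.68376068]
[379 208  21  22 316] [389.48101266 217.68987342]
[245 219  46  54 473] [274.48837209 251.93023256]
[431 225  13  15 135] [437.16296296 231.94814815]
[349 260  15  15 149] [355.82550336 267.32885906]
```

View pics/c1.png

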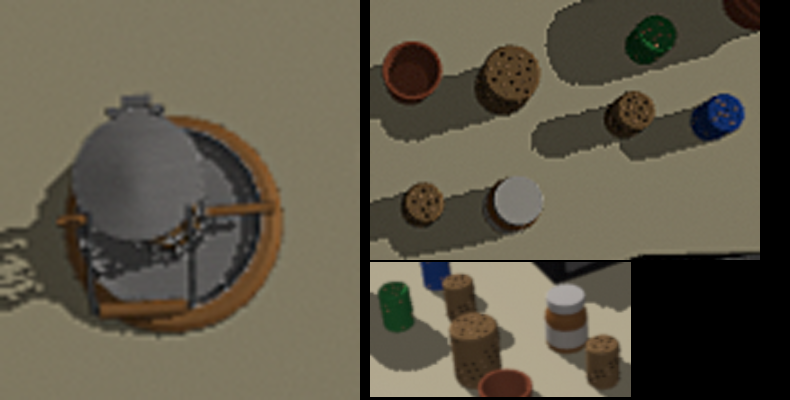

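The crop shows two slim speckled brown cylinders as the plugs (at (424,202) and (632,112) in the crop). The fat roll is at (511,77), and the lid's grip runs from (97,308) to (188,306) at 4x.

Run:
```python
from h import *
t=cv2.imread('pics/top0.png');s=cv2.imread('pics/scene0.png')
for nm,im,pts in(('top',t,dict(A=(356,268),B=(436,232))),('scene',s,dict(A=(335,256),B=(255,218)))):
    hsv=cv2.cvtColor(im,cv2.COLOR_BGR2HSV)
    m=cv2.inRange(hsv,(4,95,25),(25,255,255))
    cn,l,st,ce=cv2.connectedComponentsWithStats(m)
    for k,(u,v) in pts.items():
        i=np.bincount(l[v-6:v+7,u-6:u+7].ravel(),minlength=cn)[1:].argmax()+1
        x,y,w,h,a=st[i];c=(x+(w-1)/2,y+(h-1)/2)
        print(nm,k,st[i],'bbox z=.033',cast(nm,c,.033)[:2],'centroid',cast(nm,ce[i],.033)[:2])
p=lambda x,y:((x+.5)/4-.5+220,(y+.5)/4-.5+190)
print('lid',cast('top',p(137,178),.204));print('foot',cast('top',p(174.5,224),.012))
g1,g2=cast('top',p(97,308),.195),cast('top',p(188,306),.195);h=cast('top',p(135,103),.195)
print('grip',g1,g2,(g1+g2)/2,'hinge',h, 'yaw',np.arctan2((g1-g2)[0],-(g1-g2)[1]))
print('scene grip',cast('scene',(414,265),.192))
```

```text
top A [347 260  17  18 204] bbox z=.033 [ 0.4507101  -0.18878773] centroid [ 0.45201471 -0.18919517]
top B [425 225  20  18 228] bbox z=.033 [ 0.55312821 -0.43351355] centroid [ 0.5528918  -0.43538166]
scene A [305 241  38  30 531] bbox z=.033 [ 0.47277757 -0.20036671] centroid [ 0.45262517 -0.19320922]
scene B [ 246  207   49   91 2174] bbox z=.033 [ 0.57887893 -0.28328651] centroid [ 0.58709939 -0.27337546]
lid [0.52709913 0.08999251 0.204     ]
foot [0.52844542 0.08928402 0.012     ]
grip [0.44177348 0.1169666  0.195     ] [0.44214521 0.05666602 0.195     ] [0.44195935 0.08681631 0.195     ] hinge [0.58050665 0.09325024 0.195     ] yaw -3.1354281615822113
scene grip [0.4414087  0.08738224 0.192     ]
```

View pics/c2.png

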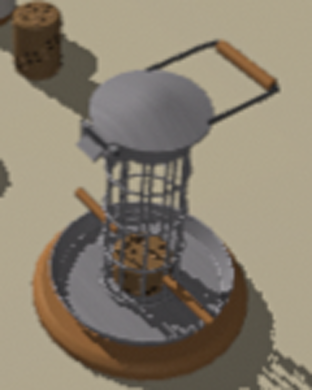

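The perches and stump are visible, with the feeder's hinge pointing away from the robot, yaw about 0.03 rad. The axis is near (0.528, 0.0895) and the grip near (0.4415, 0.087). I'm adding a helper that converts a world goal into row numbers.

```bash
cat > to.py <<'E'
import sys,numpy as np
from scipy.spatial.transform import Rotation as Ro
from station import get_obs
o=get_obs();R=Ro.from_rotvec(o['tool_rot']);a=[float(v) for v in sys.argv[1:]]
print('t',round(o['t'],2),'pos',o['tool_pos'].round(4),'F',o['contact_force'].round(1),'open',round(float(o['opening']),4),'q1',o['q'][0].round(2),'q6',o['q'][5].round(2))
psi=a[3];c,s=np.cos(psi),np.sin(psi)
T=Ro.from_matrix([[c,s,0],[s,-c,0],[0,0,-1]])
rv=(R.inv()*T).as_rotvec().round(3)
for i in range(0,len(a),4):  # several points, same yaw
    print((R.inv().apply(np.array(a[i:i+3])-o['tool_pos'])*100).round(2),rv)
E
python3 to.py .4415 .087 .26 1.60
```

```text
t 0.1 pos [0.1367 0.6093 0.2382] F [ 0.4 -0.  -0.3] open 0.0854 q1 1.23 q6 -0.12
[-41.18 -44.29  -2.11] [-2.000e-03  1.000e-03  1.321e+00]
```

```bash
python3 -m jog '[[-41.2,-44.3,-2.1,0,0,1.32,160],[-41.2,-44.3,-2.1,0,0,1.32,160],[-41.2,-44.3,-2.1,0,0,1.32,160],[-41.2,-44.3,-2.1,0,0,1.32,160],[-41.2,-44.3,-2.1,0,0,1.32,160],[-41.2,-44.3,-2.1,0,0,1.32,160],[-41.2,-44.3,-2.1,0,0,1.32,160],[-41.2,-44.3,-2.1,0,0,1.32,160]]' 40; python3 to.py .4415 .087 .26 1.60
```

```text
t: 0.77
tool_pos: [0.3048, 0.3201, 0.2502]
tool_rot: [1.807, 2.569, -0.002]
contact_force: [1.3, -0.3, -0.2]
opening: 0.0319
t 0.77 pos [0.3048 0.3201 0.2502] F [ 1.3 -0.3 -0.2] open 0.0319 q1 0.64 q6 0.3
[-26.56   4.99  -0.94] [-0.001  0.002  0.315]
```

```bash
python3 -m jog '[[-26.6,5,-1,0,0,0.315,160],[-26.6,5,-1,0,0,0.315,160],[-26.6,5,-1,0,0,0.315,160],[-26.6,5,-1,0,0,0.315,160],[-26.6,5,-1,0,0,0.315,160],[-26.6,5,-1,0,0,0.315,160],[-26.6,5,-1,0,0,0.315,160],[-26.6,5,-1,0,0,0.315,160]]'; python3 to.py .4415 .087 .181 1.60
python3 - <<'E'
from h import *
s=get_image('scene');t=get_image('top')
a=cv2.resize(s[170:320,330:480],(450,450),interpolation=2);b=cv2.resize(t[190:300,210:310],(345,380),interpolation=2)
H=np.zeros((450,800,3),np.uint8);H[:,:450]=a;H[:380,455:]=b
cv2.imwrite('pics/g1.png',H[:,:,::-1])
E
```

```text
t: 1.43
tool_pos: [0.4431, 0.0832, 0.2603]
tool_rot: [2.194, 2.246, -0.004]
contact_force: [-0.8, 0.5, 0.5]
opening: 0.0319
t 1.43 pos [0.4431 0.0832 0.2603] F [-0.8  0.5  0.5] open 0.0319 q1 0.02 q6 -0.0
[ 0.41 -0.14  7.93] [-0.001  0.003 -0.006]
```

View pics/g1.png

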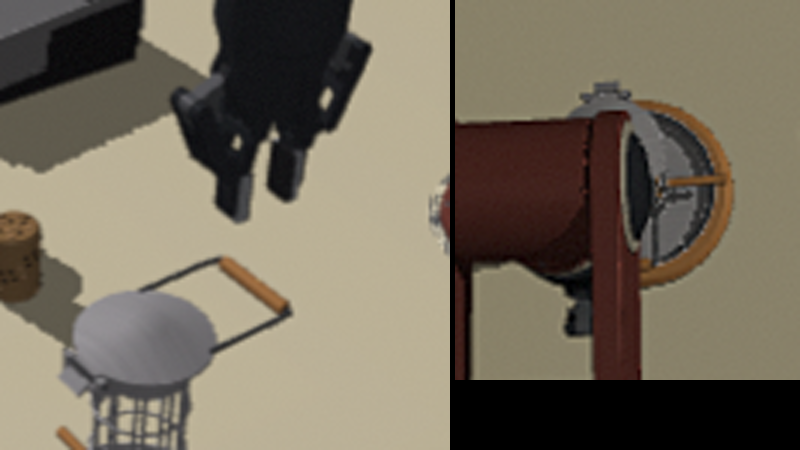

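The fingers are above the wooden grip and open across it (grip at (255,285) in the crop). Descending and pinching.

```bash
python3 -m jog '[[0.4,-0.1,2,0,0,0,160],[0.4,-0.1,5,0,0,0,160],[0.4,-0.1,7.9,0,0,0,160],[0.4,-0.1,7.9,0,0,0,160],[0.4,-0.1,7.9,0,0,0,255],[0.4,-0.1,7.9,0,0,0,255],[0.4,-0.1,7.9,0,0,0,255],[0.4,-0.1,7.9,0,0,0,255]]' 40; python3 to.py .4415 .087 .181 1.60
```

```text
t: 2.2
tool_pos: [0.4415, 0.091, 0.1833]
tool_rot: [2.189, 2.252, 0.003]
contact_force: [2.3, 4.4, -0.6]
opening: 0.0096
t 2.2 pos [0.4415 0.091  0.1833] F [ 2.3  4.4 -0.6] open 0.0096 q1 0.04 q6 0.01
[-0.4  -0.01  0.23] [ 0.002 -0.    -0.001]
```

```bash
python3 -m jog '[[0,0.15,-2,0,0,0,255],[0,0.6,-4,0,0,0,255],[0,1.35,-5.9,0,0,0,255],[0,2.35,-7.6,0,0,0,255],[0,3.6,-9.2,0,0,0,255],[0,5.1,-10.6,0,0,0,255],[0,6.8,-11.7,0,0,0,255],[0,8.6,-12.6,0,0,0,255]]'; python3 to.py .6325 .094 .3055 1.60
```

```text
t: 2.87
tool_pos: [0.5274, 0.0954, 0.3099]
tool_rot: [-2.186, -2.253, -0.007]
contact_force: [0.3, 7.6, -6.2]
opening: 0.0095
t 2.87 pos [0.5274 0.0954 0.3099] F [ 0.3  7.6 -6.2] open 0.0095 q1 0.04 q6 0.01
[-0.46 10.5   0.45] [ 0.001 -0.005  0.001]
```

```bash
python3 -m jog '[[0,1.9,-0.6,0,0,0,255],[0,3.9,-0.9,0,0,0,255],[0,5.9,-0.9,0,0,0,255],[0,7.9,-0.55,0,0,0,255],[0,9.9,0.05,0,0,0,255],[0,11.1,0.6,0,0,0,255],[0,11.1,0.6,0,0,0,255],[0,11.1,0.6,0,0,0,130]]'; python3 to.py .63 .094 .42 1.60
```

```text
t: 3.53
tool_pos: [0.6395, 0.0996, 0.3056]
tool_rot: [-2.185, -2.254, -0.01]
contact_force: [-0.1, -0.4, 0.3]
opening: 0.02
t 3.53 pos [0.6395 0.0996 0.3056] F [-0.1 -0.4  0.3] open 0.02 q1 0.04 q6 0.01
[ -0.46  -0.93 -11.45] [ 0.003 -0.006  0.002]
```

```bash
python3 -m jog '[[0,0,-4,0,0,0,130],[0,0,-8,0,0,0,40],[-4,-2,-11,0,0,0,40],[-8,-5,-11,0,0,0,40],[-12,-8,-11,0,0,0,40],[-16,-11,-11,0,0,0,40],[-20,-14,-10,0,0,0,40],[-24,-17,-7,0,0,0,40]]'; python3 to.py .451 -.189 .16 1.60 .451 -.189 .042 1.6
python3 - <<'E'
from h import *
s=get_image('scene');t=get_image('top')
H=np.zeros((480,800,3),np.uint8);H[:,:400]=s[:,100:500];H[:,400:]=t[:,160:560]
cv2.imwrite('pics/o1.png',H[60:420,:,::-1])
E
```

```text
t: 4.2
tool_pos: [0.5072, -0.1032, 0.3985]
tool_rot: [2.184, 2.251, 0.013]
contact_force: [0.9, -0.6, 0.6]
opening: 0.0723
t 4.2 pos [ 0.5072 -0.1032  0.3985] F [ 0.9 -0.6  0.6] open 0.0723 q1 -0.35 q6 -0.38
[-8.46 -6.1  23.77] [ 0.009 -0.002  0.001]
[-8.48 -6.21 35.57] [ 0.009 -0.002  0.001]
```

View pics/o1.png

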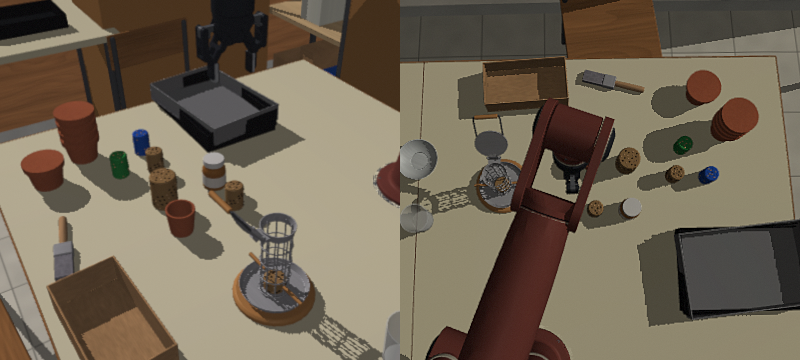

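Lid rests open at the back (grip at (487,117), cap (490,143) in the picture); the tube's mouth is clear. Cross-checking plug A and the mouth.

```bash
python3 - <<'E'
from h import *
print('A scene',cast('scene',(334.6,255.4),.033)); print('B scene (top centre)',cast('scene',(255,211.5),.066))
im=cv2.imread('pics/o1.png')
a=cv2.resize(im[200:310,225:325],(400,440),interpolation=2);b=cv2.resize(im[135:215,465:535],(385,440),interpolation=2)
cv2.imwrite('pics/m1.png',np.hstack([a,b]))
E
python3 -m jog '[[-8.5,-6.1,4,0,0,0,40],[-8.5,-6.1,8,0,0,0,40],[-8.5,-6.1,12,0,0,0,40],[-8.5,-6.1,16,0,0,0,40],[-8.5,-6.1,20,0,0,0,40],[-8.5,-6.1,23.8,0,0,0,40],[-8.5,-6.1,23.8,0,0,0,40]]'; python3 to.py .451 -.189 .042 1.6
```

```text
A scene [ 0.44929668 -0.18613692  0.033     ]
B scene (top centre) [ 0.5517631  -0.42259799  0.066     ]
t: 4.88
tool_pos: [0.4455, -0.1905, 0.1534]
tool_rot: [-2.194, -2.245, -0.004]
contact_force: [0.8, 0.1, -0.7]
opening: 0.0722
t 4.88 pos [ 0.4455 -0.1905  0.1534] F [ 0.8  0.1 -0.7] open 0.0722 q1 -0.56 q6 -0.58
[ 0.1   0.55 11.14] [ 0.    -0.003 -0.006]
```

View pics/m1.png

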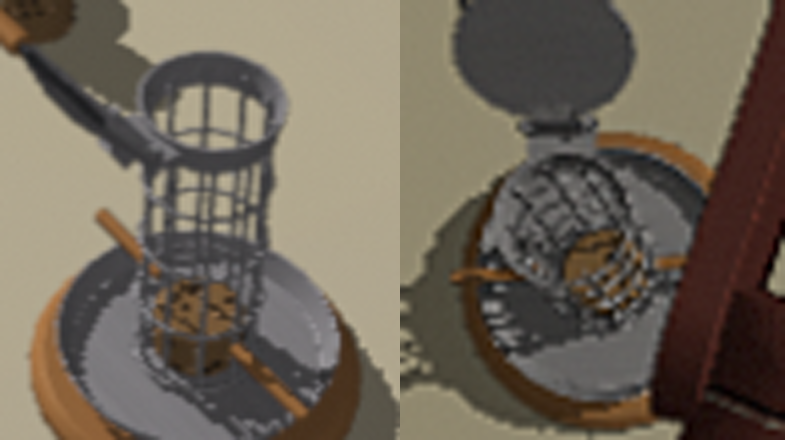

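The mouth's collar is unobstructed, centred at about (214,103) in the left crop and (562,214) in the right crop; the stump is visible at the bottom. Now gripping plug A.

```bash
python3 - <<'E'
from h import *
print('mouth',cast('scene',(378.2,285.5),.188),cast('top',(254.4,233.8),.188))
E
python3 -m jog '[[0.2,0.5,4,0,0,0,40],[0.2,0.5,8,0,0,0,40],[0.2,0.5,11.1,0,0,0,40],[0.2,0.5,11.1,0,0,0,40],[0.2,0.5,11.1,0,0,0,255],[0.2,0.5,11.1,0,0,0,255],[0.2,0.5,11.1,0,0,0,255],[0.2,0.5,11.1,0,0,0,255]]' 40; python3 to.py .527 .089 .28 1.6
```

```text
mouth [0.53089652 0.09505743 0.188     ] [0.53112662 0.09096675 0.188     ]
t: 5.55
tool_pos: [0.4528, -0.1893, 0.0458]
tool_rot: [2.193, 2.244, 0.006]
contact_force: [-0.1, -0.2, 4.3]
opening: 0.0452
t 5.55 pos [ 0.4528 -0.1893  0.0458] F [-0.1 -0.2  4.3] open 0.0452 q1 -0.55 q6 -0.57
[ 27.65   8.2  -23.38] [ 0.006 -0.    -0.006]
```

```bash
python3 -m jog '[[0,0,-4,0,0,0,255],[0,0,-8,0,0,0,255],[0,0,-12,0,0,0,255],[0,0,-16,0,0,0,255],[3,1,-20,0,0,0,255],[6,2,-23.5,0,0,0,255],[10,3,-23.5,0,0,0,255],[14,4.2,-23.5,0,0,0,255]]'; python3 to.py .5295 .091 .27 1.6
```

```text
t: 6.22
tool_pos: [0.4893, -0.0581, 0.2872]
tool_rot: [2.189, 2.235, 0.014]
contact_force: [0.9, 0.3, -1.4]
opening: 0.0446
t 6.22 pos [ 0.4893 -0.0581  0.2872] F [ 0.9  0.3 -1.4] open 0.0446 q1 -0.27 q6 -0.29
[14.83  4.29  1.74] [ 0.016  0.003 -0.009]
```

```bash
python3 -m jog '[[4,1.2,0.5,0.015,0,0,255],[8,2.4,1,0.015,0,0,255],[12,3.5,1.7,0.015,0,0,255],[14.8,4.3,1.7,0.015,0,0,255],[14.8,4.3,1.7,0.015,0,0,255],[14.8,4.3,1.7,0.015,0,0,255]]'; python3 to.py .5295 .091 .205 1.6
python3 - <<'E'
from h import *
s=get_image('scene');t=get_image('top')
a=cv2.resize(s[210:370,310:440],(455,560),interpolation=2);b=cv2.resize(t[200:300,220:310],(340,378),interpolation=2)
H=np.zeros((560,800,3),np.uint8);H[:,:455]=a;H[:378,460:]=b
cv2.imwrite('pics/i1.png',H[:,:,::-1])
E
```

```text
t: 6.72
tool_pos: [0.5297, 0.0921, 0.2716]
tool_rot: [2.192, 2.245, -0.001]
contact_force: [0.2, -0.2, -1.0]
opening: 0.0447
t 6.72 pos [0.5297 0.0921 0.2716] F [ 0.2 -0.2 -1. ] open 0.0447 q1 0.04 q6 0.01
[-0.09 -0.04  6.66] [ 0.002  0.004 -0.005]
```

View pics/i1.png

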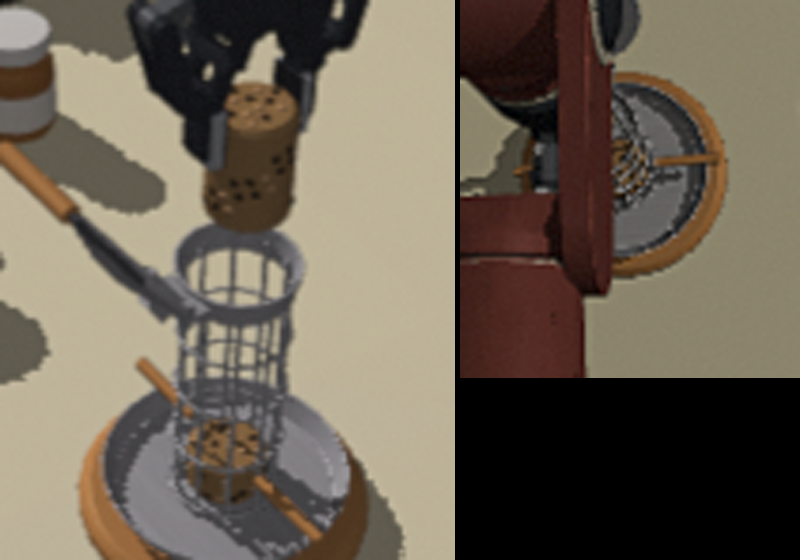

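Plug A hangs upright above the mouth (plug top (260,107), collar centre (239,272) in the crop). Checking the alignment numerically.

Run:
```python
from h import *
p=lambda x,y:((x+.5)/3.5-.5+310,(y+.5)/3.5-.5+210)
print('plug top',cast('scene',p(260,107),.292))
print('plug mid',cast('scene',p(252,157),.259))
print('collar outer top',cast('scene',p(239.5,271),.188))
print('stump top',cast('scene',p(226,441),.047))
X=np.array([.5295,.091,0])
ang=np.linspace(0,6.28,60)
def ring(r,z,c):return proj('scene',np.c_[c[0]+r*np.cos(ang),c[1]+r*np.sin(ang),0*ang+z])
def bb(q):
    q=(q-np.array([310,210]))*3.5;return q.min(0).round(),q.max(0).round()
c=(.5295,.091)
print('collar predicted',bb(ring(.035,.188,c)),'plug top pred',bb(ring(.023,.292,(.5297,.0921))),'stump top',bb(ring(.023,.047,c)),'foot',bb(ring(.085,.0,c)))
```

```text
plug top [0.52725029 0.09732747 0.292     ]
plug mid [0.52763878 0.09446387 0.259     ]
collar outer top [0.53360972 0.09839275 0.188     ]
stump top [0.52801438 0.08992467 0.047     ]
collar predicted (array([170., 216.]), array([303., 305.])) plug top pred (array([201.,  74.]), array([296., 131.])) stump top (array([184., 412.]), array([264., 473.])) foot (array([ 76., 391.]), array([366., 617.]))
```

Plug and collar carry the same small offset from prediction (about 2–3 and 8 px in the enlarged crop), so they are aligned within about 2 mm. Lowering slowly.

```bash
python3 -m jog '[[-0.1,0,1.5,0,0,0,255],[-0.1,0,3,0,0,0,255],[-0.1,0,4.5,0,0,0,255],[-0.1,0,5.6,0,0,0,255],[-0.1,0,6.6,0,0,0,255],[-0.1,0,6.6,0,0,0,255],[-0.1,0,6.6,0,0,0,255]]'; python3 to.py .5295 .091 .2 1.6
```

```text
t: 7.4
tool_pos: [0.5296, 0.0885, 0.2053]
tool_rot: [2.197, 2.24, -0.002]
contact_force: [-0.2, -0.2, -0.6]
opening: 0.0446
t 7.4 pos [0.5296 0.0885 0.2053] F [-0.2 -0.2 -0.6] open 0.0446 q1 0.03 q6 0.01
[ 0.26 -0.01  0.53] [ 0.002  0.004 -0.01 ]
```

```bash
python3 -m jog '[[0,0,0,0,0,0,40],[0,0,0,0,0,0,40],[0,0,0,0,0,0,40],[0,0,0,0,0,0,40],[0,0,-3,0,0,0,40],[0,0,-7,0,0,0,40],[-3,0,-9,0,0,0,40],[-7,0,-9,0,0,0,40]]'; python3 to.py .553 -.432 .2 1.6
python3 - <<'E'
from h import *
s=get_image('scene');t=get_image('top')
a=cv2.resize(s[210:370,310:440],(455,560),interpolation=2)
b=cv2.resize(s[190:290,200:300],(340,340),interpolation=2)
H=np.zeros((560,800,3),np.uint8);H[:,:455]=a;H[:340,460:]=b
cv2.imwrite('pics/i2.png',H[:,:,::-1])
E
```

```text
t: 8.07
tool_pos: [0.5334, 0.0199, 0.3033]
tool_rot: [2.185, 2.239, 0.011]
contact_force: [1.7, 0.3, 0.6]
opening: 0.0719
t 8.07 pos [0.5334 0.0199 0.3033] F [1.7 0.3 0.6] open 0.0719 q1 -0.1 q6 -0.13
[-45.18   0.69  10.55] [ 0.014  0.005 -0.004]
```

View pics/i2.png

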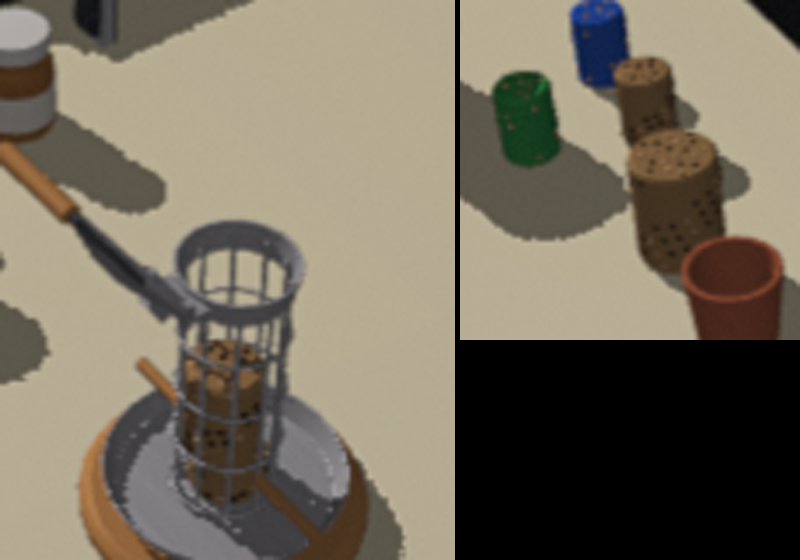

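Plug A stands on the stump inside the tube (its top is at (225,355) in the crop). Plug B is at (643,100) in the right crop, behind the fat roll.

```bash
python3 - <<'E'
from h import *
print(cast('scene',(253.8,210.9),.066),cast('top',(436.9,231.5),.066))
E
python3 -m jog '[[-4,0.2,0.5,0,0,0.12,40],[-8,0.2,1,0,0,0.24,40],[-12,0.3,2,0,0,0.36,40],[-16,0.3,3,0,0,0.48,40],[-20,0.4,4,0,0,0.6,40],[-24,0.4,5,0,0,0.72,40],[-28,0.5,5,0,0,0.84,40],[-32,0.5,5,0,0,0.96,40]]'; python3 to.py .552 -.43 .16 0.03
```

```text
[ 0.55325854 -0.42693687  0.066     ] [ 0.55271101 -0.43246684  0.066     ]
t: 8.83
tool_pos: [0.5414, -0.3062, 0.2487]
tool_rot: [2.987, 0.956, 0.005]
contact_force: [0.9, -0.1, -0.1]
opening: 0.0719
t 8.83 pos [ 0.5414 -0.3062  0.2487] F [ 0.9 -0.1 -0.1] open 0.0719 q1 -0.63 q6 0.32
[-6.34 10.64  8.93] [ 0.006 -0.003  0.59 ]
```

```bash
python3 -m jog '[[-2,3.5,2,0,0,0.12,40],[-4,7,4,0,0,0.24,40],[-6.3,10.6,6,0,0,0.36,40],[-6.3,10.6,8,0,0,0.48,40],[-6.3,10.6,8.9,0,0,0.59,40],[-6.3,10.6,8.9,0,0,0.59,40],[-6.3,10.6,8.9,0,0,0.59,40]]'; python3 to.py .553 -.430 .044 0.03
```

```text
t: 9.42
tool_pos: [0.552, -0.4287, 0.1591]
tool_rot: [3.139, 0.051, 0.005]
contact_force: [0.2, 0.8, -0.3]
opening: 0.0718
t 9.42 pos [ 0.552  -0.4287  0.1591] F [ 0.2  0.8 -0.3] open 0.0718 q1 -0.77 q6 0.77
[ 0.06  0.11 11.51] [ 0.003 -0.003  0.003]
```

```bash
python3 -m jog '[[0,0.1,4,0,0,0,40],[0,0.1,8,0,0,0,40],[0,0.1,11.5,0,0,0,40],[0,0.1,11.5,0,0,0,40],[0,0.1,11.5,0,0,0,255],[0,0.1,11.5,0,0,0,255],[0,0.1,11.5,0,0,0,255],[0,0.1,11.5,0,0,0,255]]' 40; python3 to.py .5295 .091 .28 .03
```

```text
t: 10.08
tool_pos: [0.5545, -0.4316, 0.0486]
tool_rot: [3.134, 0.052, 0.013]
contact_force: [-0.1, 0.4, 3.3]
opening: 0.0444
t 10.08 pos [ 0.5545 -0.4316  0.0486] F [-0.1  0.4  3.3] open 0.0444 q1 -0.77 q6 0.77
[ -0.57 -52.14 -23.54] [ 0.007 -0.008  0.003]
```

```bash
python3 -m jog '[[0,0,-4,0,0,0,255],[0,0,-8,0,0,0,255],[0,0,-12,0,0,0,255],[0,-3,-16,0,0,0,255],[0,-7,-19,0,0,0,255],[0,-11,-22,0,0,0,255],[0,-15,-23.5,0,0,0,255],[0,-19,-23.5,0,0,0,255]]'
python3 -m jog '[[-0.2,-4,0,0,0,0,255],[-0.2,-8,0,0,0,0,255],[-0.3,-12,0,0,0,0,255],[-0.4,-16,0,0,0,0,255],[-0.5,-19,0,0,0,0,255],[-0.6,-22,0,0,0,0,255],[-0.6,-25,0,0,0,0,255],[-0.6,-28,0,0,0,0,255]]'; python3 to.py .5295 .091 .28 .03
```

```text
t: 10.75
tool_pos: [0.5481, -0.2615, 0.2852]
tool_rot: [3.128, 0.05, 0.026]
contact_force: [1.4, -0.2, -0.5]
opening: 0.0444
t: 11.42
tool_pos: [0.533, 0.0197, 0.2836]
tool_rot: [3.128, 0.051, 0.031]
contact_force: [0.4, 0.5, -0.8]
opening: 0.0445
t 11.42 pos [0.533  0.0197 0.2836] F [ 0.4  0.5 -0.8] open 0.0445 q1 -0.1 q6 1.44
[-0.12 -7.14  0.26] [ 0.014 -0.02   0.003]
```

```bash
python3 -m jog '[[-0.1,-3,0.5,0.01,-0.02,0,255],[-0.1,-6,1,0.01,-0.02,0,255],[-0.1,-7.1,1,0.01,-0.02,0,255],[-0.1,-7.1,1,0.01,-0.02,0,255],[-0.1,-7.1,1,0.01,-0.02,0,255]]'; python3 to.py .5295 .0905 .21 .03
python3 - <<'E'
from h import *
s=get_image('scene')
a=cv2.resize(s[210:370,310:440],(455,560),interpolation=2)
cv2.imwrite('pics/i3.png',a[:,:,::-1])
o=get_obs()['tool_pos'];ang=np.linspace(0,6.28,60)
q=(proj('scene',np.c_[o[0]+.023*np.cos(ang),o[1]+.023*np.sin(ang),0*ang+o[2]+.0174])-[310,210])*3.5
q2=(proj('scene',np.c_[o[0]+.023*np.cos(ang),o[1]+.023*np.sin(ang),0*ang+o[2]-.0486])-[310,210])*3.5
print('pred top',q.min(0),q.max(0),'bottom',q2.min(0),q2.max(0))
E
```

```text
t: 11.83
tool_pos: [0.5301, 0.0904, 0.2739]
tool_rot: [3.137, 0.053, 0.003]
contact_force: [-0.6, 0.1, -1.2]
opening: 0.0444
t 11.83 pos [0.5301 0.0904 0.2739] F [-0.6  0.1 -1.2] open 0.0444 q1 0.03 q6 1.57
[-0.07 -0.04  6.39] [ 0.004 -0.002  0.004]
pred top [197.56388486  73.65494821] [291.75222848 129.84174256] bottom [192.62760447 175.68555617] [282.55764104 233.53003292]
```

View pics/i3.png

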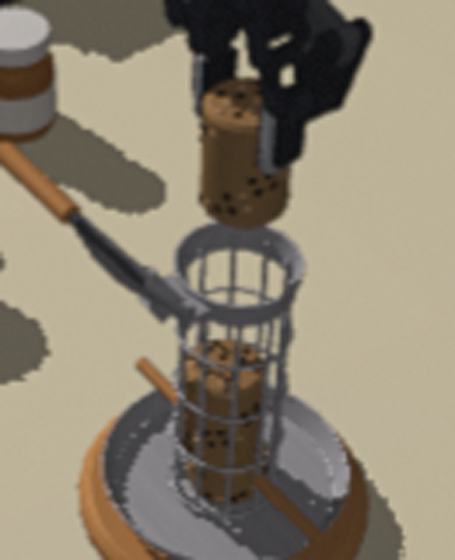

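Plug B hangs upright (base centre about (244,200)) over the collar (239,271), which is the axis direction at that height. Lowering.

```bash
python3 -m jog '[[-0.1,0,1.5,0,0,0,255],[-0.1,0,3,0,0,0,255],[-0.1,0,4.5,0,0,0,255],[-0.1,0,5.6,0,0,0,255],[-0.1,0,6.6,0,0,0,255],[-0.1,0,6.6,0,0,0,255],[-0.1,0,6.6,0,0,0,255]]'; python3 to.py .5295 .0905 .2 .03
```

```text
t: 12.47
tool_pos: [0.5292, 0.0893, 0.2074]
tool_rot: [3.138, 0.05, 0.001]
contact_force: [0.5, 1.4, -1.6]
opening: 0.0442
t 12.47 pos [0.5292 0.0893 0.2074] F [ 0.5  1.4 -1.6] open 0.0442 q1 0.03 q6 1.57
[ 0.03 -0.12  0.74] [ 0.004 -0.001  0.002]
```

```bash
python3 -m jog '[[0,0,0,0,0,0,40],[0,0,0,0,0,0,40],[0,0,0,0,0,0,40],[0,0,0,0,0,0,40],[0,0,-4,0,0,0,40],[0,0,-8,0,0,-0.12,40],[-2,0,-12,0,0,-0.24,40],[-4,0,-16,0,0,-0.36,60]]'
python3 - <<'E'
from h import *
s=get_image('scene')
cv2.imwrite('pics/i4.png',cv2.resize(s[210:370,280:440],(560,560),interpolation=2)[:,:,::-1])
E
python3 to.py .656 .1 .38 1.60
```

```text
t: 13.13
tool_pos: [0.4914, 0.0884, 0.364]
tool_rot: [3.076, 0.619, 0.0]
contact_force: [1.2, 0.1, 0.4]
opening: 0.0653
t 13.18 pos [0.4914 0.0888 0.3743] F [ 1.9 -0.4  7.8] open 0.0653 q1 0.03 q6 1.2
[15.59  5.41 -0.33] [ 0.015 -0.005 -1.198]
```

View pics/i4.png

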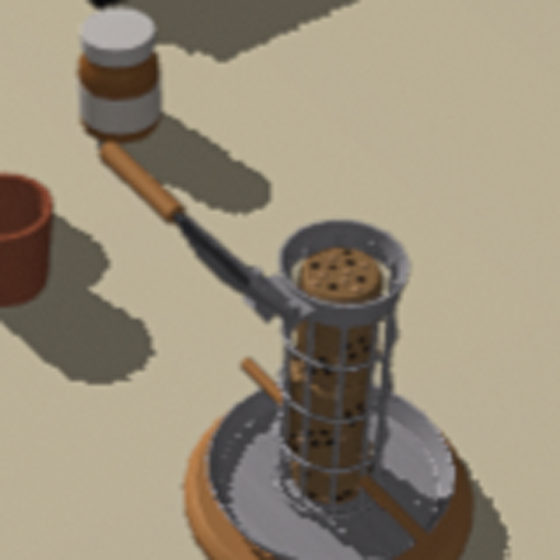

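Both plugs are stacked, with the top one just below the collar at (342,275). The lid's grip is at (141,181) in the crop. Next I locate the grip and turn the tool.

```bash
python3 - <<'E'
from h import *
print(cast('scene',(320,261.5),.301))
E
python3 -m jog '[[0,0,-2,0,0,-0.12,100],[0,0,-3,0,0,-0.24,100],[2,0.5,-3,0,0,-0.36,100],[5,1.5,-3,0,0,-0.48,100],[8,2.5,-3,0,0,-0.6,100],[11,3.8,-2,0,0,-0.72,100],[13,4.5,-2,0,0,-0.84,100],[15.6,5.4,-1,0,0,-0.96,100]]'; python3 to.py .656 .1 .36 1.60
```

```text
[0.65459177 0.09814107 0.301     ]
t: 13.85
tool_pos: [0.6574, 0.1001, 0.3882]
tool_rot: [2.425, 1.975, 0.017]
contact_force: [0.0, 0.4, 1.1]
opening: 0.0517
t 13.85 pos [0.6574 0.1001 0.3882] F [0.  0.4 1.1] open 0.0517 q1 0.04 q6 0.24
[-0.04 -0.19  2.82] [ 0.017  0.002 -0.233]
```

```bash
python3 -m jog '[[0,-0.2,1,0.015,0,-0.12,100],[0,-0.2,2.5,0.015,0,-0.233,100],[0,-0.2,5,0.015,0,-0.233,100],[0,-0.2,7.5,0.015,0,-0.233,100],[0,-0.2,9.8,0.015,0,-0.233,100],[0,-0.2,9.8,0.015,0,-0.233,100]]' 
python3 -m jog '[[0,0,0,0,0,0,255],[0,0,0,0,0,0,255],[0,0,0,0,0,0,255],[0,0,0,0,0,0,255],[0,0,0,0,0,0,255]]' 40; python3 to.py .656 .1 .29 1.60
```

```text
t: 14.35
tool_pos: [0.6548, 0.0999, 0.2835]
tool_rot: [-2.187, -2.251, 0.013]
contact_force: [-0.6, 0.5, -2.3]
opening: 0.0516
t: 14.77
tool_pos: [0.6557, 0.0999, 0.2857]
tool_rot: [-2.188, -2.253, 0.009]
contact_force: [-0.1, -1.1, 2.0]
opening: 0.0094
t 14.77 pos [0.6557 0.0999 0.2857] F [-0.1 -1.1  2. ] open 0.0094 q1 0.04 q6 0.01
[ 0.01  0.03 -0.43] [-0.004  0.003  0.   ]
```

```bash
python3 -m jog '[[0,-1.7,-1.05,0,0,0,255],[0,-3.6,-1.85,0,0,0,255],[0,-5.5,-2.35,0,0,0,255],[-0.1,-7.5,-2.6,0,0,0,255],[-0.1,-9.6,-2.5,0,0,0,255],[-0.1,-11.6,-2.1,0,0,0,255],[-0.2,-13.5,-1.4,0,0,0,255],[-0.2,-15.2,-0.45,0,0,0,255]]' ; python3 to.py .4415 .091 .183 1.60
```

```text
t: 15.43
tool_pos: [0.5043, 0.0922, 0.2939]
tool_rot: [2.185, 2.249, -0.005]
contact_force: [-1.2, -3.6, 1.7]
opening: 0.0095
t 15.43 pos [0.5043 0.0922 0.2939] F [-1.2 -3.6  1.7] open 0.0095 q1 0.04 q6 0.01
[ 0.13 -6.31 11.07] [ 0.002  0.006 -0.   ]
```

```bash
python3 -m jog '[[0,-1.6,1.2,0,0,0,255],[0,-3,2.65,0,0,0,255],[0,-4.2,4.3,0,0,0,255],[0,-5.15,6.1,0,0,0,255],[0,-5.8,8,0,0,0,255],[0,-6.1,9.7,0,0,0,255],[0,-6.25,10.8,0,0,0,255],[0,-6.3,11.1,0,0,0,255]]' ; python3 -m jog '[[0,0,0,0,0,0,255],[0,0,0,0,0,0,255]]'; python3 to.py .4415 .091 .183 1.60
```

```text
t: 16.1
tool_pos: [0.4417, 0.0892, 0.1819]
tool_rot: [2.184, 2.248, -0.005]
contact_force: [1.9, -3.8, 0.1]
opening: 0.0096
t: 16.27
tool_pos: [0.4417, 0.0891, 0.1826]
tool_rot: [2.184, 2.248, -0.006]
contact_force: [-1.3, -1.6, -0.1]
opening: 0.0094
t 16.27 pos [0.4417 0.0891 0.1826] F [-1.3 -1.6 -0.1] open 0.0094 q1 0.04 q6 0.01
[ 0.19 -0.02 -0.04] [ 0.003  0.008 -0.   ]
```

Same pose as at the first pinch, so the lid is down. Release to 32 mm, rise straight up, back away.

```bash
python3 -m jog '[[0,0,0,0,0,0,160],[0,0,0,0,0,0,160],[0,0,0,0,0,0,160],[0,0,0,0,0,0,160],[0,0,-3,0,0,0,160],[0,0,-7,0,0,0,160],[-1,0,-11,0,0,0,160],[-5,0,-13,0,0,0,160]]'; python3 -m jog '[[-4,0,0,0,0,0,160],[-8,0,0,0,0,0,160],[-12,0,0,0,0,0,160],[-16,0,0,0,0,0,160],[-18,0,0,0,0,0,160],[-18,0,0,0,0,0,160]]'
python3 - <<'E'
from h import *
s=get_image('scene');t=get_image('top')
H=np.zeros((480,800,3),np.uint8);H[:,:400]=s[:,100:500];H[:,400:]=t[:,160:560]
H[:160,270:400]=0;H[200:,0:200]=0;H[200:480,0:210]=cv2.resize(s[240:373,330:430],(210,280),interpolation=2)
cv2.imwrite('pics/f.png',H[:,:,::-1])
E
```

```text
t: 16.93
tool_pos: [0.4441, 0.0452, 0.3176]
tool_rot: [2.174, 2.252, 0.005]
contact_force: [1.4, -0.5, 0.6]
opening: 0.0314
t: 17.43
tool_pos: [0.4502, -0.1381, 0.3187]
tool_rot: [2.18, 2.246, 0.004]
contact_force: [0.1, 0.4, -0.6]
opening: 0.0316
```

View pics/f.png

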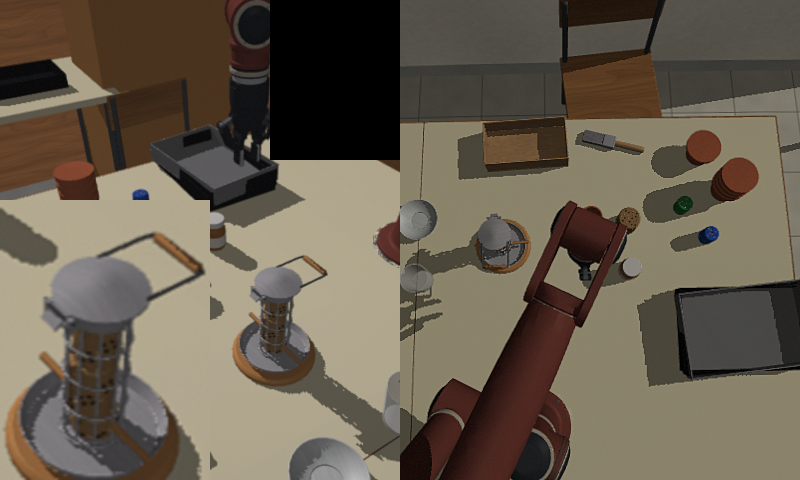

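Lid is shut and level (inset (105,290)), the grip is back in its starting place, both plugs are in the tube, the bystanders are in place, and the arm is clear. Handing in.

```bash
python3 -c "
from station import *
print(finish_job())"
```

```text
the job is handed in; nothing more can be done
None
```

The feeder is refilled and the job is handed in, at about 17.5 s of the 72 s allowed. I swung the lid back until it rested open, dropped both brown plugs down the tube onto the stump, and swung the lid shut again.

- **Final picture:** the lid is shut and level, and its grip is back where it started. The tube is full of brown plugs and the arm is clear. I saw both plugs stacked below the collar before I shut the lid. The bystanders in view look unmoved. The clay pot was partly hidden by the arm, but nothing I did went near it.
- **Forces:** the readings I saw stayed under about 10 N. I read them only at the end of each move, so a brief peak in between would not show.
- **Disagreement:** the two cameras differed by up to about 6 mm on plug B's position and 4 mm on the mouth. I gripped plug B across that direction so the jaws centred it, and both plugs went in with no sideways force above about 1.5 N.

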